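Transfer lens housings to the inspection rack in reverse order

ROBOT

A 6-joint arm with a two-finger parallel gripper is mounted at the origin on the work surface. World frame = base frame: x ahead of the robot, y to its left, z up, the work surface at z = 0. Lengths are in m, angles in rad, forces in N, time in s.
With the tool pointing down it reaches from about 0.3 to 0.775 m from the base axis. Payload 14.6 kg.
Tool frame: the origin (TCP) lies at the very end of the fingers, on their centre line; the grasp point (between the pads) lies 19 mm behind it; z points along the fingers, y is the direction in which the jaws open and shut (so a half turn about z gives the same grasp; the last joint's range is limited). The gripper opens to 85 mm and grips with 20 to 120 N. Pads are 22 mm wide; open, the fingers measure 114 mm over their backs; the gripper's body (76 mm by 85 mm) begins 54 mm behind the grasp point. The pads swing forward as they close: fully open they stand 13 mm farther back than shut.
Start: joints at [-1.249, 0.3, 1.521, -0, 1.321, -0.067], TCP at [0.208, -0.509, 0.231] pointing down, gripper open.
Joint ranges: [-3.03, 3.03], [-0.79, 2.21], [0.23, 2.52], [-1.04, 4.18], [0, 3.07], [-2.55, 2.55]. Speed limits (rad/s): [2.22, 2.22, 2.57, 3.14, 3.14, 3.14].

INTERFACE

Orientations are given as a 3x3 rotation matrix whose columns are the frame's x, y, z axes.
In Python, from workcell import status, cams, bot gives the robot as it stands.
- The arm moves only by the tool send_rows, never from a script. Its arguments are lists of equal length, an entry for each row: "gripper": the finger opening in cm, from 0 to 8.54; "travel": the shift along the tool's x, y, z in cm, a list of three; "twist": the turn about the tool's z in degrees. In form: {"gripper": [gripper, ...], "travel": [[tx, ty, tz], ...], "twist": [twist, ...]}. A call has 1 to 8 rows; each row is the pose to reach, as a shift and turn from the pose commanded when the call began, along the tool's axes at that moment; what a row does not reach only later rows make up. A row lasts 1/8 s, in which the tool goes at most 62.5 mm and 10.7 degrees, less where a joint would pass 70% of its speed; a pose out of reach is approached as far as the arm can. A call with a gripper value outside its range is refused whole. The fingers move at their own pace and stop on an object; the grip force is fixed at half the most. Time passes only in rows, so rows that repeat a pose let the fingers close. It gives the time, the measured TCP pose, the force and the opening at its end, in the units of the state.
- status.sense(): the state, without advancing time (a new reading comes with each control period).
- cams.camera(name): name is "side" or "top" or "wrist"; returns a dict with "img" (400x640x3 uint8, red, green, blue), "intrinsics" (3x3 intrinsics, pixels), "R" (3x3) and "t" (3): a world point X has camera coordinates R X + t. Camera axes: x right, y down, z forward; pixel columns grow to the right and rows downward; lengths in m; the calibration is good to about 2 mm. A picture is of the moment at which its call begins. There is no depth.
- bot.close_job(): hands the job in, once; it reports no verdict.
The state is a dict: "time": time; "q": joint angles; "joint_velocities": joint speeds; "effort": joint torques, N m; "ee_pos": TCP position; "tcp_rot": TCP orientation; "wrist_force": force on the tool from outside, world axes, zero at the start; "moment": the same for the moment, N m; "gripper_width": opening from 0.0 (shut) to 1.0 (fully open).
Only numpy, scipy, OpenCV 4.12 (cv2) and the standard library are available. Lean on these libraries where they do the work, as an engineer would, in place of code of your own. Each camera call takes 0.05 s, during which the arm holds its last target.

TASK

Move the four black lens housings from the brown tray into the aluminium inspection rack, one in each pocket and in reverse order: the housing that stands leftmost in the tray goes into the rack's rightmost pocket, the second from the left into the second pocket from the right, and so on. Set each one down gently, upright and flat on the pocket floor, and do not knock any of them over.

Things in the scene. Friction and masses are not known exactly. Their poses are not given: they have to be found in the camera images.
- tall_center (a point): Black plastic lens housing, loose, about 90 g: plain round barrel, 32 mm in diameter and 76 mm tall, the tallest (three fine rings near its top). It stands upright with the lens up. The point is its centre, half-way up, 38 mm above its underside; its z axis points up out of the lens. It may be gripped at this point from above.
- stout_center (a point): Black plastic lens housing, loose, about 120 g: thick round barrel, 44 mm in diameter and 56 mm tall, the widest and lowest. It stands upright with the lens up. The point is its centre, half-way up, 28 mm above its underside; its z axis points up out of the lens. It may be gripped at this point from above.
- square_center (a point): Black plastic lens housing, loose, about 100 g: square block 36 x 36 mm and 48 mm tall with a round snout 26 mm in diameter on top, 62 mm tall in all; its sides lie along its own x and y axes. It stands upright with the lens up. The point is its centre, half-way up, 31 mm above its underside; its z axis points up out of the lens. It may be gripped at this point from above.
- flanged_center (a point): Black plastic lens housing, loose, about 80 g: thin round barrel 24 mm in diameter on a round foot flange 44 mm in diameter and 10 mm thick, 66 mm tall in all. It stands upright with the lens up. The point is its centre, half-way up, 33 mm above its underside; its z axis points up out of the lens. It may be gripped at this point from above.
- pocket_tall: Fixed square brown pocket, 66 x 66 mm outside and 60 x 60 mm inside, on the brown tray: the one in which the tall housing starts (all four look alike; the order along the tray differs from start to start). Origin: centre of its underside, 4 mm above the table; the housing stands on its floor 7 mm above the table; the walls' tops are 13 mm above the table.
- pocket_stout: Fixed square brown pocket, 66 x 66 mm outside and 60 x 60 mm inside, on the brown tray: the one in which the stout housing starts (all four look alike; the order along the tray differs from start to start). Origin: centre of its underside, 4 mm above the table; the housing stands on its floor 7 mm above the table; the walls' tops are 13 mm above the table.
- pocket_square: Fixed square brown pocket, 66 x 66 mm outside and 60 x 60 mm inside, on the brown tray: the one in which the square housing starts (all four look alike; the order along the tray differs from start to start). Origin: centre of its underside, 4 mm above the table; the housing stands on its floor 7 mm above the table; the walls' tops are 13 mm above the table.
- pocket_flanged: Fixed square brown pocket, 66 x 66 mm outside and 60 x 60 mm inside, on the brown tray: the one in which the flanged housing starts (all four look alike; the order along the tray differs from start to start). Origin: centre of its underside, 4 mm above the table; the housing stands on its floor 7 mm above the table; the walls' tops are 13 mm above the table.
- tray: Long brown plastic tray, fixed, 84 x 312 mm, that carries the four brown pockets in one row, 74 mm apart. Origin: centre of its underside, on the table. Its y axis runs along the row towards the robot's left; the pocket centres lie at y = +111, +37, -37 and -111 mm, x = 0. The tray may be nearer to or farther from the robot than the rack, and is turned up to 0.2 rad.
- rack: Aluminium inspection rack, fixed, empty at the start, 90 x 342 mm, with four square pockets in one row, 74 mm apart, each 60 x 60 mm inside with grey walls 3 mm thick. Origin: centre of its underside, on the table. Its y axis runs along the row towards the robot's left; the pocket centres lie at y = +111, +37, -37 and -111 mm, x = 0. The pocket floors are 7 mm and the walls' tops 13 mm above the table. Turned up to 0.2 rad.
There are look-alikes about, which are no part of the job. What is shaped like the part that bears stout_center but green or turquoise is not meant.

How it is judged:
At the end, for the whole second after the job is handed in: Each housing stands in the rack pocket that mirrors its starting pocket in the tray (leftmost to rightmost and so on): its centre within 15 mm of the pocket's centre along and across the rack, standing on the pocket floor (height within 4 mm), upright within 0.08 rad, released and at rest (((y of pocket_tall in the frame of tray between 0.086 and 0.136 m and y of tall_center in the frame of rack between -0.126 and -0.096 m) or (y of pocket_tall in the frame of tray between 0.012 and 0.062 m and y of tall_center in the frame of rack between -0.052 and -0.022 m) or (y of pocket_tall in the frame of tray between -0.062 and -0.012 m and y of tall_center in the frame of rack between 0.022 and 0.052 m) or (y of pocket_tall in the frame of tray between -0.136 and -0.086 m and y of tall_center in the frame of rack between 0.096 and 0.126 m)) and x of tall_center in the frame of rack between -0.015 and 0.015 m and height (world z) of tall_center between 0.041 and 0.049 m and angle between each of tall_center, stout_center, square_center, flanged_center's own z axis and vertical below 0.08 rad and linear speed of each of housing_tall, housing_stout, housing_square, housing_flanged below 0.02 m/s and angular speed of each of housing_tall, housing_stout, housing_square, housing_flanged below 0.2 rad/s and ((y of pocket_stout in the frame of tray between 0.086 and 0.136 m and y of stout_center in the frame of rack between -0.126 and -0.096 m) or (y of pocket_stout in the frame of tray between 0.012 and 0.062 m and y of stout_center in the frame of rack between -0.052 and -0.022 m) or (y of pocket_stout in the frame of tray between -0.062 and -0.012 m and y of stout_center in the frame of rack between 0.022 and 0.052 m) or (y of pocket_stout in the frame of tray between -0.136 and -0.086 m and y of stout_center in the frame of rack between 0.096 and 0.126 m)) and x of stout_center in the frame of rack between -0.015 and 0.015 m and height (world z) of stout_center between 0.031 and 0.039 m and ((y of pocket_square in the frame of tray between 0.086 and 0.136 m and y of square_center in the frame of rack between -0.126 and -0.096 m) or (y of pocket_square in the frame of tray between 0.012 and 0.062 m and y of square_center in the frame of rack between -0.052 and -0.022 m) or (y of pocket_square in the frame of tray between -0.062 and -0.012 m and y of square_center in the frame of rack between 0.022 and 0.052 m) or (y of pocket_square in the frame of tray between -0.136 and -0.086 m and y of square_center in the frame of rack between 0.096 and 0.126 m)) and x of square_center in the frame of rack between -0.015 and 0.015 m and height (world z) of square_center between 0.034 and 0.042 m and ((y of pocket_flanged in the frame of tray between 0.086 and 0.136 m and y of flanged_center in the frame of rack between -0.126 and -0.096 m) or (y of pocket_flanged in the frame of tray between 0.012 and 0.062 m and y of flanged_center in the frame of rack between -0.052 and -0.022 m) or (y of pocket_flanged in the frame of tray between -0.062 and -0.012 m and y of flanged_center in the frame of rack between 0.022 and 0.052 m) or (y of pocket_flanged in the frame of tray between -0.136 and -0.086 m and y of flanged_center in the frame of rack between 0.096 and 0.126 m)) and x of flanged_center in the frame of rack between -0.015 and 0.015 m and height (world z) of flanged_center between 0.036 and 0.044 m); the robot touches nothing.
It fails at once if a housing is knocked over (angle between any of tall_center, stout_center, square_center, flanged_center's own z axis and vertical above 0.8 rad).
It fails at once if a housing is dropped from more than about 2 cm, or struck hard ((height (world z) of tall_center below 0.055 m and linear speed of housing_tall above 0.65 m/s) or (height (world z) of stout_center below 0.045 m and linear speed of housing_stout above 0.65 m/s) or (height (world z) of square_center below 0.048 m and linear speed of housing_square above 0.65 m/s) or (height (world z) of flanged_center below 0.05 m and linear speed of housing_flanged above 0.65 m/s)).
It also fails if it takes over 112 s, if anything falls off the work surface, if the arm or the gripper's body presses on something with over 40 N, if the wrist force passes 120 N, or if a joint passes its speed limit or range.

## Working session

There is one attempt and no reset: what is moved stays moved. The work goes in short steps, Python scripts to look and compute and a tool call to move; the robot and the scene stay as the last step left them, time stands still between calls to the robot, and variables do not carry over. Pictures are saved under pics/ and viewed, and the job is handed in when it is done.

Besides the shell and the picture viewer there is one more tool, called after "Emit:" in YAML: its name, and indented under it one key for each argument. send_rows: Moves the arm, as the interface text tells. Its arguments: {"type":"object","properties":{"gripper":{"type":"array","items":{"type":"number"}},"travel":{"type":"array","items":{"type":"array","items":{"type":"number"}}},"twist":{"type":"array","items":{"type":"number"}}},"required":["gripper","travel","twist"]}

```bash
ls; mkdir -p pics
python3 - <<'E'
from workcell import status,cams,bot
import cv2
s=status.sense(); print({k:s[k] for k in ['time','ee_pos','tcp_rot','gripper_width']})
for n in ['side','top','wrist']:
    c=cams.camera(n); cv2.imwrite(f'pics/{n}0.png',c['img'][:,:,::-1]); print(n,c['intrinsics'],c['R'],c['t'])
E
```

```text
pics
{'time': 0.0, 'ee_pos': array([ 0.20841015, -0.50871756,  0.23072085]), 'tcp_rot': array([[ 9.25354251e-01,  3.79103363e-01, -3.87359522e-04],
       [ 3.79103556e-01, -9.25353592e-01,  1.10640270e-03],
       [ 6.09964583e-05, -1.17066381e-03, -9.99999313e-01]]), 'gripper_width': 1.0007315887482102}
side [[392.89562435   0.         318.8867324 ]
 [  0.         392.89562435 198.54640538]
 [  0.           0.           1.        ]] [[-0.97697983 -0.21329464 -0.00397616]
 [-0.14138762  0.66134727 -0.73663378]
 [ 0.15974966 -0.71911417 -0.67628016]] [0.46694732 0.12298958 0.62954929]
top [[465.39876191   0.         323.58605625]
 [  0.         465.39876191 203.00614158]
 [  0.           0.           1.        ]] [[ 0.1151288  -0.99332803 -0.00669241]
 [-0.96538058 -0.11029706 -0.2363787 ]
 [ 0.23406343  0.03367472 -0.97163796]] [-0.06039646  0.49279218  0.81588686]
wrist [[346.17628209   0.         320.23617806]
 [  0.         346.17628209 193.76342505]
 [  0.           0.           1.        ]] [[ 0.37825374 -0.92570103 -0.0013084 ]
 [-0.88620189 -0.36252161  0.28848621]
 [-0.26752631 -0.10796149 -0.95748316]] [-0.54899569 -0.0364296   0.37873662]
```

View pics/top0.png

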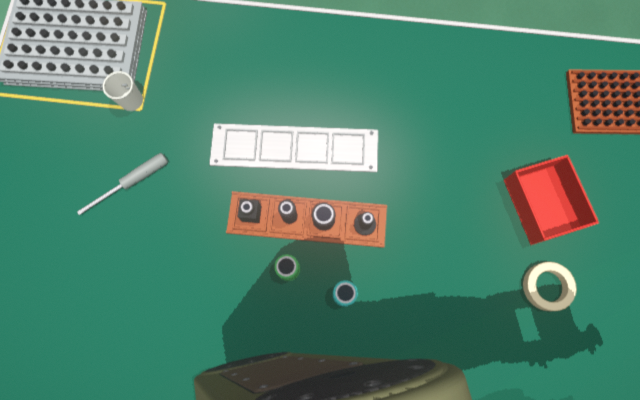

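View pics/side0.png

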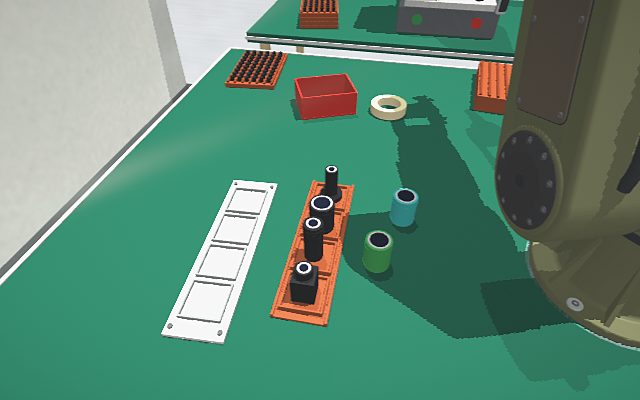

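The top view shows the rack (white, ~col 210-378, row 124-171) beyond the brown tray. In the tray, from the robot's left, stand the square (249,208), tall (288,208), stout (323,215) and flanged (367,220). The green and turquoise look-alikes stand nearer the robot. I'll enlarge a crop.

Run:
```python
import cv2
a=cv2.imread('pics/top0.png')[115:255,200:400]
cv2.imwrite('pics/top0c.png',cv2.resize(a,None,fx=4,fy=4,interpolation=cv2.INTER_CUBIC))
```

```text
(no output)
```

View pics/top0c.png

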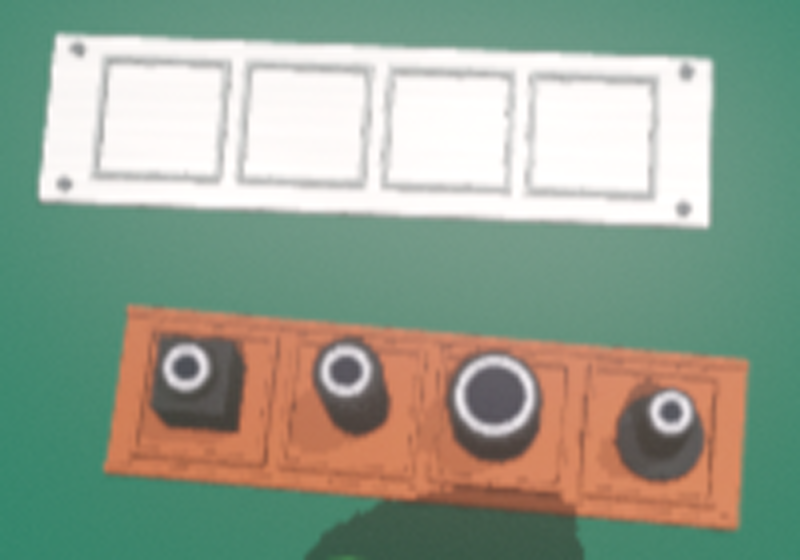

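View pics/wrist0.png

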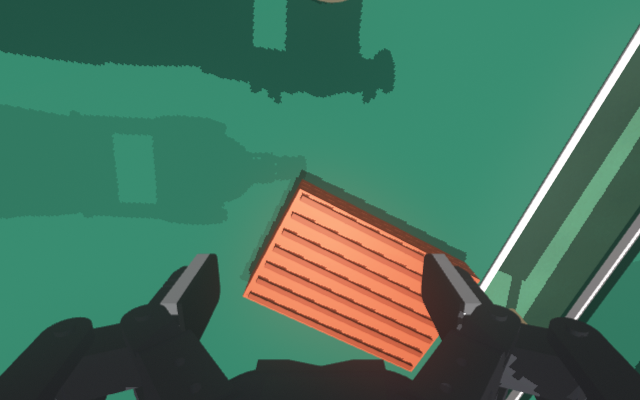

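```bash
cat > h.py <<'E'
import numpy as np
from workcell import status,cams,bot
import cv2
def ray(c,u,v,z):
    d=c['R'].T@np.linalg.inv(c['intrinsics'])@np.array([u,v,1.]); o=-c['R'].T@c['t']
    return (o+d*(z-o[2])/d[2])[:2]
def proj(c,X):
    p=c['intrinsics']@(c['R']@np.asarray(X)+c['t']); return p[:2]/p[2]
def save(n,im): cv2.imwrite('pics/'+n,im[:,:,::-1])
E
python3 - <<'E'
from h import *
c=cams.camera('top')
px=lambda p:((p[0]-1.5)/4+200,(p[1]-1.5)/4+115)
for n,p,z in [('sq',(185,368),.069),('tall',(346,370),.083),('stout',(494,396),.063),('fl',(671,412),.073)]:
    print(n,ray(c,*px(p),z))
P=[[(104,60),(231,62),(221,181),(95,177)],[(248,64),(374,67),(366,186),(238,182)],[(391,69),(516,72),(510,191),(382,188)],[(530,76),(658,78),(654,198),(526,192)]]
C=[]
for q in P:
    w=np.array([ray(c,*px(p),.013) for p in q]); C.append(w.mean(0)); print(w.mean(0),np.linalg.norm(w-np.roll(w,1,0),axis=1))
d=C[0]-C[3];print(np.linalg.norm(d)/3,np.arctan2(-d[0],d[1]))
T=[(130,306),(749,359),(739,529),(105,472)]
w=np.array([ray(c,*px(p),.006) for p in T]);print(w,w.mean(0),np.linalg.norm(w-np.roll(w,1,0),axis=1)); d=w[0]-w[1];print('ang',np.arctan2(-d[0],d[1]))
# square block top edges at .055
S=[(162,338),(238,340),(240,431),(152,424)]
for p in S: print(ray(c,*px(p),.055))
E
```

```text
sq [0.47078995 0.1384859 ]
tall [0.4752232  0.06248083]
stout [ 0.47518133 -0.00528867]
fl [ 0.47477872 -0.08707769]
[0.61054382 0.18140226] [0.0635871  0.06562399 0.06463631 0.06415717]
[0.61627925 0.10792629] [0.06407099 0.06500208 0.06452078 0.06501908]
[0.62170368 0.03484529] [0.06451424 0.06434259 0.06440576 0.0648416 ]
[ 0.62664751 -0.03758125] [0.06270267 0.06572093 0.06480474 0.0647378 ]
0.07319161299499298 0.07340621533431863
[[ 0.51275226  0.18381869]
 [ 0.52073424 -0.12748539]
 [ 0.4352036  -0.12973957]
 [ 0.42774679  0.18240882]] [0.47410922 0.02725064] [0.08501716 0.31140639 0.08556034 0.31223744]
ang 0.025634827500742027
[0.48696849 0.15443451]
[0.49008992 0.11849498]
[0.44676695 0.11108323]
[0.44537779 0.15255987]
```

```bash
cat >> h.py <<'E'
def go(x,y,z,yaw):
    """travel/twist in tool axes to reach world x,y,z, with tool x axis at yaw deg"""
    s=status.sense();R=s['tcp_rot'];p=s['ee_pos']
    d=R.T@(np.array([x,y,z])-p)*100
    cur=np.degrees(np.arctan2(R[1,0],R[0,0])); tw=-(yaw-cur); tw=(tw+180)%360-180
    print('travel',np.round(d,2),'twist',round(tw,2))
E
python3 - <<'E'
from h import *
c=cams.camera('wrist'); s=status.sense()
o=-c['R'].T@c['t']; print('cam in tool',s['tcp_rot'].T@(o-s['ee_pos']), 'fwd in tool',s['tcp_rot'].T@c['R'][2], 'right', s['tcp_rot'].T@c['R'][0])
go(.475,.03,.28,90+1.5)
E
```

```text
cam in tool [ 0.07388227 -0.00038856 -0.1415751 ] fwd in tool [-2.88573109e-01 -6.37408945e-04  9.57457651e-01] right [-8.81761056e-04  9.99999531e-01  3.99971859e-04]
travel [ 45.09 -39.76  -4.87] twist -69.22
```

Emit:
send_rows:
  gripper: [8.5,8.5,8.5,8.5,8.5,8.5,8.5,8.5]
  travel:
    - [45.1,-39.8,-4.9]
    - [45.1,-39.8,-4.9]
    - [45.1,-39.8,-4.9]
    - [45.1,-39.8,-4.9]
    - [45.1,-39.8,-4.9]
    - [45.1,-39.8,-4.9]
    - [45.1,-39.8,-4.9]
    - [45.1,-39.8,-4.9]
  twist: [-69.2,-69.2,-69.2,-69.2,-69.2,-69.2,-69.2,-69.2]

```text
time: 1.25
ee_pos: [0.4298, -0.0601, 0.2723]
tcp_rot: [[-0.027, 1.0, 0.001], [1.0, 0.027, -0.0], [-0.0, 0.001, -1.0]]
wrist_force: [0.4, -1.4, 0.1]
gripper_width: 0.996
```

Run:
```python
from h import *
go(.475,.03,.28,91.5)
```

```text
travel [ 8.89  4.77 -0.77] twist 0.05
```

Emit:
send_rows:
  gripper: [8.5,8.5,8.5,8.5]
  travel:
    - [8.0,4.0,0]
    - [8.0,4.0,0]
    - [8.0,4.0,0]
    - [8.0,4.0,0]
  twist: [0,0,0,0]

```text
time: 1.75
ee_pos: [0.467, 0.0184, 0.2718]
tcp_rot: [[-0.026, 1.0, -0.0], [1.0, 0.026, -0.0], [-0.0, -0.0, -1.0]]
wrist_force: [-0.6, 0.2, -0.3]
gripper_width: 1.002
```

Run:
```python
from h import *
c=cams.camera('wrist');save('w1.png',c['img']);np.savez('w1.npz',**c)
go(.475,.03,.28,91.5)
```

```text
travel [ 1.16  0.84 -0.81] twist -0.07
```

View pics/w1.png

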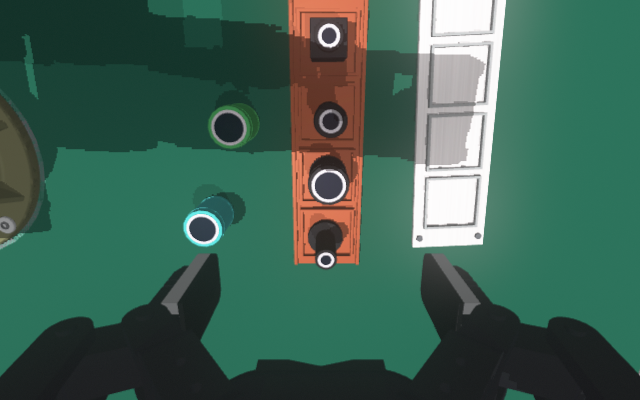

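The wrist view shows lens rings at square (329,36), tall (331,121), stout (328,186) and flanged (326,260). The rack is to the right. I'll crop it for the square's angle.

Run:
```python
import cv2
a=cv2.imread('pics/w1.png')
cv2.imwrite('pics/w1c.png',cv2.resize(a[5:75,290:370],None,fx=8,fy=8,interpolation=cv2.INTER_CUBIC))
cv2.imwrite('pics/w1d.png',cv2.resize(a[90:280,280:370],None,fx=3,fy=3,interpolation=cv2.INTER_CUBIC))
```

```text
(no output)
```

View pics/w1c.png

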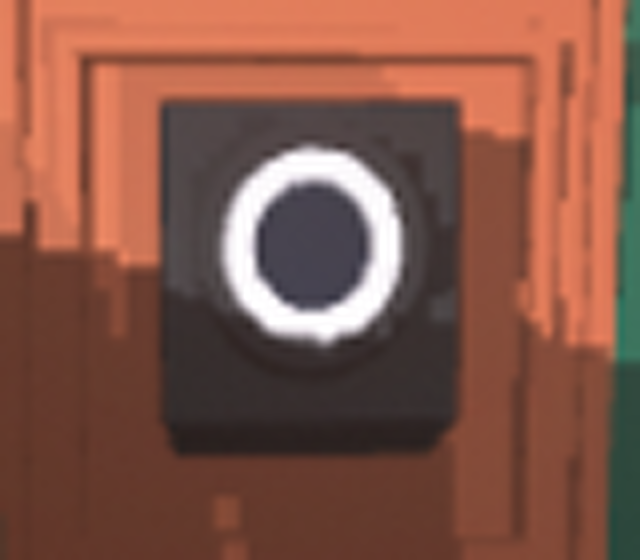

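View pics/w1d.png

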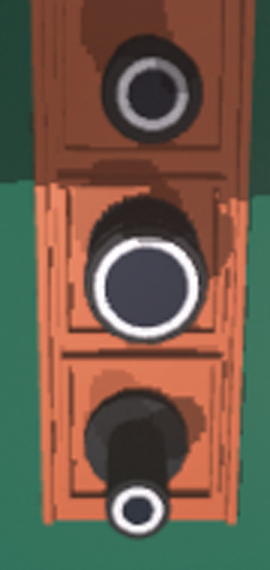

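Run:
```python
from h import *
c=np.load('w1.npz')
A=lambda p:((p[0]-3.5)/8+290,(p[1]-3.5)/8+5)
B=lambda p:((p[0]-1)/3+280,(p[1]-1)/3+90)
for n,p,z in [('sq',A((313,245)),.069),('tall',B((153,94)),.083),('stout',B((145,287)),.063),('fl',B((137,510)),.073)]: print(n,ray(c,*p,z))
for p in [(162,100),(460,100),(457,425),(164,425)]: print(ray(c,*A(p),.055))
```

```text
sq [0.47182472 0.14000225]
tall [0.47575321 0.06432595]
stout [ 0.47582699 -0.0037598 ]
fl [ 0.47523907 -0.0850645 ]
[0.45392339 0.15706595]
[0.48882111 0.15793602]
[0.49013606 0.12240771]
[0.45473638 0.12152796]
```

Run:
```python
from h import *
go(.475,-.086,.13,91.5)
```

```text
travel [-10.43   0.55  14.19] twist -0.07
```

Emit:
send_rows:
  gripper: [8.5,8.5,8.5,8.5,8.5,8.5]
  travel:
    - [-5.2,0.3,3]
    - [-10.4,0.6,7]
    - [-10.4,0.6,11]
    - [-10.4,0.6,14.2]
    - [-10.4,0.6,14.2]
    - [-10.4,0.6,14.2]
  twist: [0,0,0,0,0,0]

```text
time: 2.55
ee_pos: [0.4763, -0.0855, 0.1314]
tcp_rot: [[-0.025, 1.0, 0.002], [1.0, 0.025, -0.0], [-0.001, 0.002, -1.0]]
wrist_force: [0.1, -0.2, 0.0]
gripper_width: 0.997
```

Run:
```python
from h import *
go(.475,-.086,.028,91.5)
c=cams.camera('wrist');save('w2.png',c['img']);print(proj(c,[.475,-.086,.073]))
```

```text
travel [-0.04 -0.15 10.34] twist -0.06
[317.77541692 215.9828903 ]
```

View pics/w2.png

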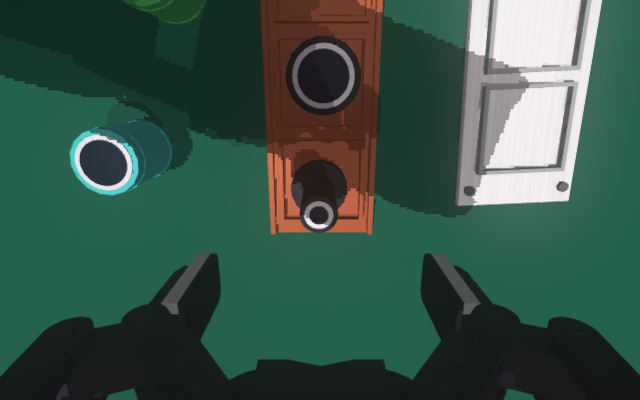

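The ring shows at (319,215) against a predicted (318,216), so I'll descend and grip.

Emit:
send_rows:
  gripper: [8.5,8.5,8.5,8.5,8.5,8.5,1.5,1.5]
  travel:
    - [0,-0.1,2]
    - [0,-0.1,4]
    - [0,-0.1,6]
    - [0,-0.1,8]
    - [0,-0.1,9.5]
    - [0,-0.1,10.3]
    - [0,-0.1,10.3]
    - [0,-0.1,10.3]
  twist: [0,0,0,0,0,0,0,0]

```text
time: 3.6
ee_pos: [0.4752, -0.0851, 0.0275]
tcp_rot: [[-0.026, 1.0, 0.001], [1.0, 0.026, -0.0], [-0.0, 0.001, -1.0]]
wrist_force: [-0.1, 0.3, -0.1]
gripper_width: 0.597
```

Emit:
send_rows:
  gripper: [1.5,1.5,1.5,1.5,1.5,1.5]
  travel:
    - [0,0,0]
    - [0,0,0]
    - [0,0,0]
    - [0,0,0]
    - [0,0,0]
    - [0,0,0]
  twist: [0,0,0,0,0,0]

```text
time: 4.35
ee_pos: [0.4752, -0.0851, 0.0274]
tcp_rot: [[-0.026, 1.0, 0.001], [1.0, 0.026, -0.0], [-0.0, 0.001, -1.0]]
wrist_force: [-1.0, 0.3, 6.2]
gripper_width: 0.264
```

Emit:
send_rows:
  gripper: [1.5,1.5,1.5,1.5,1.5,1.5]
  travel:
    - [0,0,-1]
    - [0,0,-3]
    - [0,0,-5.5]
    - [0,0,-8]
    - [0,0,-10]
    - [0,0,-10]
  twist: [0,0,0,0,0,0]

```text
time: 5.1
ee_pos: [0.4754, -0.0851, 0.1283]
tcp_rot: [[-0.026, 1.0, 0.003], [1.0, 0.026, -0.001], [-0.001, 0.003, -1.0]]
wrist_force: [0.2, 0.1, -1.6]
gripper_width: 0.26
```

Run:
```python
from h import *
print(status.sense()['gripper_width'])
go(.6107,.1824,.13,94.2)
c=cams.camera('wrist');save('w3.png',c['img'])
```

```text
0.25983780711981813
travel [26.4  14.21 -0.15] twist -2.72
```

View pics/w3.png

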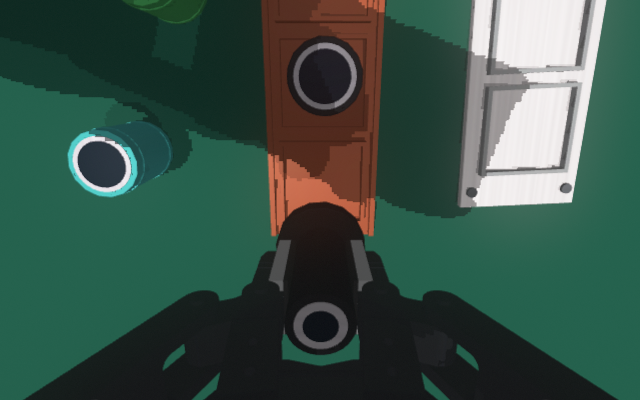

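The flanged housing is held upright between the pads (lens at 320,326). I'll carry it to the leftmost pocket.

Emit:
send_rows:
  gripper: [1.5,1.5,1.5,1.5,1.5,1.5,1.5,1.5]
  travel:
    - [3,3,0]
    - [7,6,0]
    - [11.5,9,0]
    - [16,12,0]
    - [21,14.2,0]
    - [24.5,14.2,0]
    - [26.4,14.2,0]
    - [26.4,14.2,0]
  twist: [-1,-2,-2.7,-2.7,-2.7,-2.7,-2.7,-2.7]

```text
time: 6.15
ee_pos: [0.6096, 0.183, 0.1261]
tcp_rot: [[-0.074, 0.997, -0.001], [0.997, 0.074, -0.0], [-0.0, -0.001, -1.0]]
wrist_force: [-0.2, 0.5, -2.0]
gripper_width: 0.263
```

Emit:
send_rows:
  gripper: [1.5,1.5,1.5]
  travel:
    - [0,0,1]
    - [0,0,3]
    - [0,0,3]
  twist: [0,0,0]

```text
time: 6.52
ee_pos: [0.609, 0.1816, 0.0943]
tcp_rot: [[-0.072, 0.997, -0.004], [0.997, 0.072, -0.001], [-0.001, -0.004, -1.0]]
wrist_force: [0.0, -0.1, -1.0]
gripper_width: 0.267
```

Run:
```python
from h import *
go(.6107,.1824,.0285,94.2)
c=cams.camera('top');save('t4.png',c['img'][100:260,180:420].repeat(3,0).repeat(3,1))
c=cams.camera('side');save('s4.png',c['img'])
```

```text
travel [0.08 0.2  6.58] twist -0.08
```

View pics/t4.png

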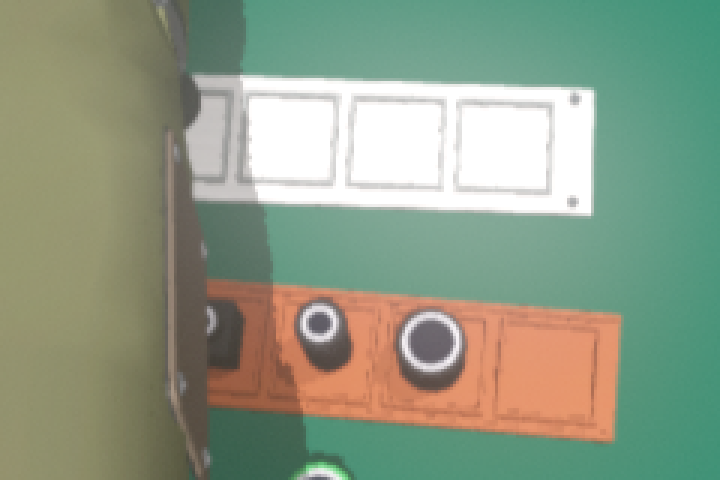

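View pics/s4.png

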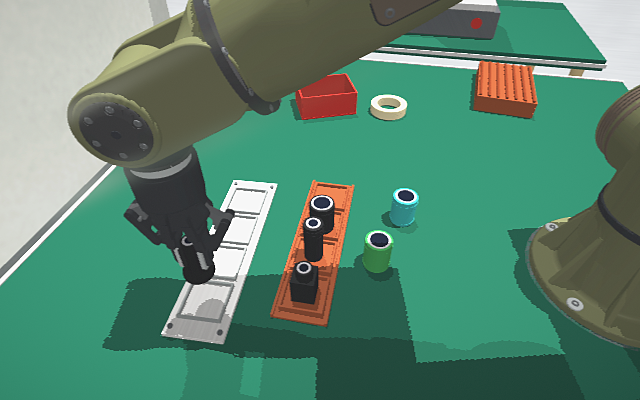

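Top and side views show the housing over the near-left pocket, with the rest undisturbed. I'll lower it slowly.

Emit:
send_rows:
  gripper: [1.5,1.5,1.5,1.5,1.5,1.5,1.5,1.5]
  travel:
    - [0.1,0.2,1.5]
    - [0.1,0.2,3]
    - [0.1,0.2,4.5]
    - [0.1,0.2,5.5]
    - [0.1,0.2,6.0]
    - [0.1,0.2,6.4]
    - [0.1,0.2,6.6]
    - [0.1,0.2,6.6]
  twist: [0,0,0,0,0,0,0,0]

```text
time: 7.62
ee_pos: [0.612, 0.1837, 0.0311]
tcp_rot: [[-0.073, 0.997, 0.0], [0.997, 0.073, 0.0], [0.0, 0.0, -1.0]]
wrist_force: [-0.6, 0.8, -0.4]
gripper_width: 0.265
```

Emit:
send_rows:
  gripper: [1.5,1.5,1.5,1.5]
  travel:
    - [-0.1,-0.1,0.1]
    - [-0.1,-0.1,0.2]
    - [-0.1,-0.1,0.3]
    - [-0.1,-0.1,0.3]
  twist: [0,0,0,0]

```text
time: 8.12
ee_pos: [0.611, 0.1826, 0.0278]
tcp_rot: [[-0.073, 0.997, -0.0], [0.997, 0.073, 0.0], [0.0, -0.0, -1.0]]
wrist_force: [0.2, -0.5, -0.6]
gripper_width: 0.267
```

Emit:
send_rows:
  gripper: [1.5,1.5]
  travel:
    - [0,0,0.1]
    - [0,0,0.1]
  twist: [0,0]

```text
time: 8.38
ee_pos: [0.6111, 0.1827, 0.0275]
tcp_rot: [[-0.073, 0.997, 0.0], [0.997, 0.073, 0.0], [0.0, 0.0, -1.0]]
wrist_force: [-3.4, -1.0, 4.9]
gripper_width: 0.27
```

Contact with the floor (about 5 N up). I'll open, rise, then check.

Emit:
send_rows:
  gripper: [3.5,5,7,8.5,8.5,8.5,8.5,8.5]
  travel:
    - [0,0,0]
    - [0,0,0]
    - [0,0,0]
    - [0,0,0]
    - [0,0,-0.5]
    - [0,0,-2]
    - [0,0,-5]
    - [0,0,-9]
  twist: [0,0,0,0,0,0,0,0]

```text
time: 9.38
ee_pos: [0.6108, 0.1826, 0.1184]
tcp_rot: [[-0.073, 0.997, -0.001], [0.997, 0.073, -0.0], [-0.0, -0.001, -1.0]]
wrist_force: [-0.1, 0.2, 0.1]
gripper_width: 0.996
```

Run:
```python
from h import *
c=cams.camera('wrist');save('w5.png',c['img'])
for y in(.111,):
  e=np.array([-.0734,.9973]); P=np.array([.6188,.0717])+y*e
  print(proj(c,[*P,.073]),proj(c,[*P,.013]),proj(c,[*P,.007]))
go(.4755,-.0045,.13,91.5)
```

```text
[319.96388762 223.37485533] [319.98149929 193.49265813] [319.9828385 191.220395 ]
travel [-17.71 -15.07  -0.65] twist 2.68
```

View pics/w5.png

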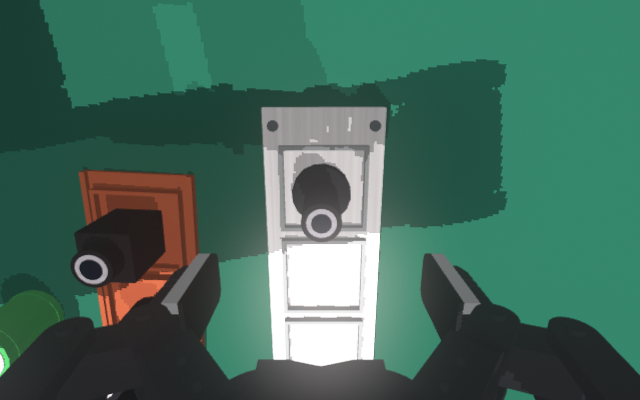

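Flanged stands upright in the leftmost pocket: foot at about (321,190), pocket centre about (324,188), so roughly 2-3 mm off. Next is stout.

Emit:
send_rows:
  gripper: [8.5,8.5,8.5,8.5,8.5,8.5,8.5]
  travel:
    - [-4,-3,-0.6]
    - [-8,-7,-0.6]
    - [-12,-11,-0.6]
    - [-16,-14,-0.6]
    - [-17.7,-15.1,-0.6]
    - [-17.7,-15.1,-0.6]
    - [-17.7,-15.1,-0.6]
  twist: [0,1,2,2.7,2.7,2.7,2.7]

```text
time: 10.3
ee_pos: [0.4739, -0.0044, 0.1234]
tcp_rot: [[-0.026, 1.0, 0.001], [1.0, 0.026, 0.0], [0.0, 0.001, -1.0]]
wrist_force: [-0.1, -0.4, 0.2]
gripper_width: 0.999
```

Run:
```python
from h import *
c=cams.camera('wrist');save('w6.png',c['img']);print(proj(c,[.4755,-.0045,.063]))
go(.4755,-.0045,.020,91.5)
```

```text
[322.63409263 214.36848733]
travel [-0.03  0.16 10.32] twist 0.02
```

View pics/w6.png

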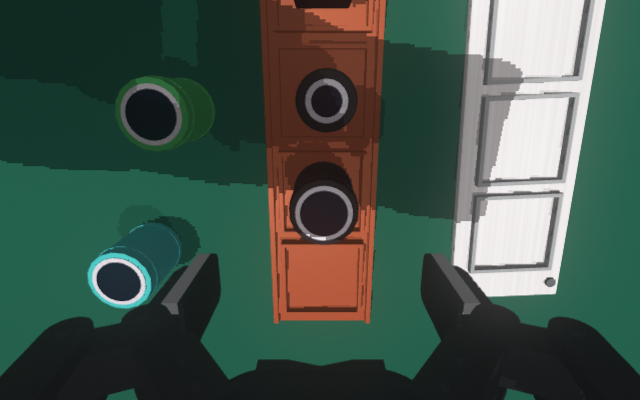

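The lens at (324,211) agrees with the prediction (323,214) to about 1.5 mm, so I'll descend.

Emit:
send_rows:
  gripper: [8.5,8.5,8.5,8.5,8.5,8.5,8.5,3.5]
  travel:
    - [0.1,0.2,2]
    - [0.1,0.2,4]
    - [0.1,0.2,6]
    - [0.1,0.2,8]
    - [0.1,0.2,9.5]
    - [0.1,0.2,10.3]
    - [0.1,0.2,10.3]
    - [0.1,0.2,10.3]
  twist: [0,0,0,0,0,0,0,0]

```text
time: 11.35
ee_pos: [0.4756, -0.0038, 0.0204]
tcp_rot: [[-0.026, 1.0, 0.001], [1.0, 0.026, -0.0], [-0.0, 0.001, -1.0]]
wrist_force: [-0.4, 0.5, -0.5]
gripper_width: 0.809
```

Emit:
send_rows:
  gripper: [3.5,3.5,3.5,3.5,3.5]
  travel:
    - [0,0,0]
    - [0,0,0]
    - [0,0,0]
    - [0,0,0]
    - [0,0,0]
  twist: [0,0,0,0,0]

```text
time: 11.98
ee_pos: [0.4756, -0.0039, 0.0206]
tcp_rot: [[-0.026, 1.0, 0.001], [1.0, 0.026, -0.0], [-0.0, 0.001, -1.0]]
wrist_force: [-1.2, 0.0, 7.4]
gripper_width: 0.496
```

Emit:
send_rows:
  gripper: [3.5,3.5,3.5,3.5,3.5,3.5,3.5]
  travel:
    - [0,0,-0.5]
    - [0,0,-2]
    - [0,0,-4]
    - [0,0,-6]
    - [0,0,-8.5]
    - [0,0,-11]
    - [0,0,-11]
  twist: [0,0,0,0,0,0,0]

```text
time: 12.85
ee_pos: [0.4761, -0.0039, 0.1321]
tcp_rot: [[-0.026, 1.0, 0.004], [1.0, 0.026, -0.0], [-0.0, 0.004, -1.0]]
wrist_force: [-0.2, 0.1, -0.9]
gripper_width: 0.502
```

Run:
```python
from h import *
c=cams.camera('wrist');save('w7.png',c['img'])
go(.6181,.1106,.12,94.2)
```

```text
travel [11.07 14.55  1.1 ] twist -2.72
```

View pics/w7.png

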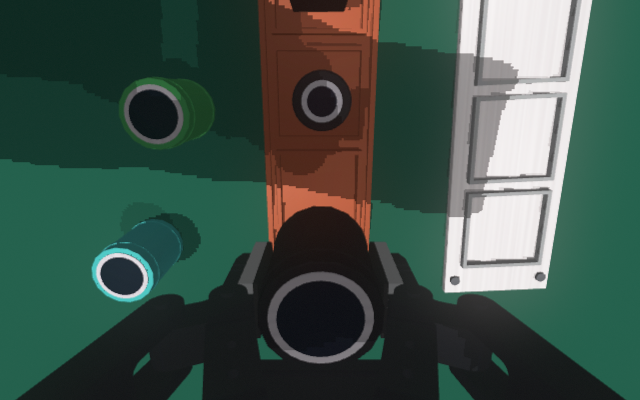

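Stout is held squarely (lens at 321,317). I'll move to the second pocket from the left.

Emit:
send_rows:
  gripper: [3.5,3.5,3.5,3.5,3.5,3.5,3.5]
  travel:
    - [1,3,0]
    - [3,7,0]
    - [6,11,0]
    - [9,14,0]
    - [11.1,14.6,0]
    - [11.1,14.6,0]
    - [11.1,14.6,0]
  twist: [-1,-2,-2.7,-2.7,-2.7,-2.7,-2.7]

```text
time: 13.78
ee_pos: [0.6177, 0.1103, 0.1296]
tcp_rot: [[-0.073, 0.997, -0.001], [0.997, 0.073, -0.0], [-0.0, -0.001, -1.0]]
wrist_force: [0.9, -0.3, -1.4]
gripper_width: 0.5
```

Run:
```python
from h import *
go(.6181,.1106,.022,94.2)
```

```text
travel [ 0.03  0.05 10.76] twist -0.04
```

Emit:
send_rows:
  gripper: [3.5,3.5,3.5,3.5,3.5,3.5,3.5,3.5]
  travel:
    - [0,0,2]
    - [0,0,4]
    - [0,0,6]
    - [0,0,8]
    - [0,0,9.3]
    - [0,0,10]
    - [0,0,10.4]
    - [0,0,10.4]
  twist: [0,0,0,0,0,0,0,0]

```text
time: 14.78
ee_pos: [0.6185, 0.1109, 0.0261]
tcp_rot: [[-0.073, 0.997, 0.0], [0.997, 0.073, 0.0], [0.0, 0.0, -1.0]]
wrist_force: [0.1, 1.0, -0.6]
gripper_width: 0.502
```

Emit:
send_rows:
  gripper: [3.5,3.5,3.5,3.5]
  travel:
    - [0,0,0.1]
    - [0,0,0.2]
    - [0,0,0.3]
    - [0,0,0.3]
  twist: [0,0,0,0]

```text
time: 15.28
ee_pos: [0.6183, 0.1109, 0.0228]
tcp_rot: [[-0.073, 0.997, -0.0], [0.997, 0.073, -0.0], [-0.0, -0.0, -1.0]]
wrist_force: [-0.1, -0.5, -1.7]
gripper_width: 0.501
```

Emit:
send_rows:
  gripper: [3.5,3.5,3.5]
  travel:
    - [0,0,0.1]
    - [0,0,0.2]
    - [0,0,0.2]
  twist: [0,0,0]

```text
time: 15.65
ee_pos: [0.6183, 0.1109, 0.0208]
tcp_rot: [[-0.073, 0.997, -0.0], [0.997, 0.073, -0.0], [-0.0, -0.0, -1.0]]
wrist_force: [0.6, -0.1, -1.3]
gripper_width: 0.5
```

Emit:
send_rows:
  gripper: [3.5,3.5,6,8.5,8.5,8.5,8.5,8.5]
  travel:
    - [0,0,0.05]
    - [0,0,0.05]
    - [0,0,0.05]
    - [0,0,0.05]
    - [0,0,0]
    - [0,0,-1.5]
    - [0,0,-4]
    - [0,0,-8]
  twist: [0,0,0,0,0,0,0,0]

```text
time: 16.65
ee_pos: [0.618, 0.1108, 0.1019]
tcp_rot: [[-0.073, 0.997, -0.001], [0.997, 0.073, -0.0], [-0.0, -0.001, -1.0]]
wrist_force: [0.3, -0.0, 0.4]
gripper_width: 0.998
```

Emit:
send_rows:
  gripper: [8.5,8.5,8.5]
  travel:
    - [0,0,-2]
    - [0,0,-3]
    - [0,0,-3]
  twist: [0,0,0]

```text
time: 17.02
ee_pos: [0.6183, 0.1109, 0.1307]
tcp_rot: [[-0.073, 0.997, -0.0], [0.997, 0.073, 0.0], [0.0, -0.0, -1.0]]
wrist_force: [0.3, -0.7, -0.6]
gripper_width: 0.993
```

Run:
```python
from h import *
c=cams.camera('wrist');save('w8.png',c['img'])
go(.4755,.0634,.13,91.5)
```

```text
travel [-3.700e+00 -1.456e+01  1.000e-02] twist 2.68
```

View pics/w8.png

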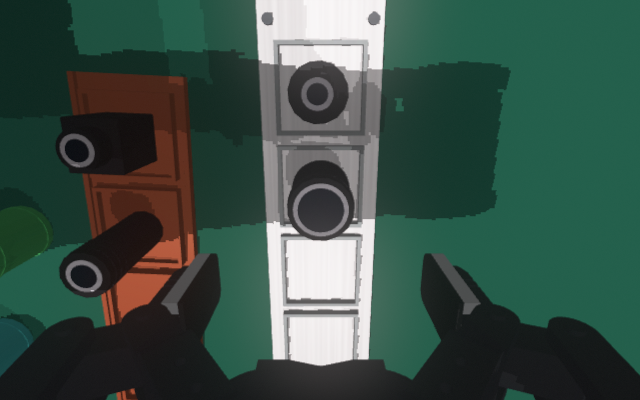

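Stout stands in the second pocket (lens 321,209) and flanged is fine at (317,94). Next is tall.

Emit:
send_rows:
  gripper: [8.5,8.5,8.5,8.5,8.5,8.5,8.5]
  travel:
    - [-1,-4,0]
    - [-2,-8,0]
    - [-3,-11.5,0]
    - [-3.7,-14.6,0]
    - [-3.7,-14.6,0]
    - [-3.7,-14.6,0]
    - [-3.7,-14.6,0]
  twist: [0,1,2,2.7,2.7,2.7,2.7]

```text
time: 17.95
ee_pos: [0.4759, 0.0635, 0.1305]
tcp_rot: [[-0.026, 1.0, -0.0], [1.0, 0.026, 0.0], [0.0, -0.0, -1.0]]
wrist_force: [-0.0, -0.0, -0.4]
gripper_width: 0.992
```

Run:
```python
from h import *
c=cams.camera('wrist');save('w9.png',c['img']);print(proj(c,[.4755,.0634,.083]))
go(.4755,.0634,.030,91.5)
```

```text
[319.42551918 221.96263661]
travel [-1.000e-02 -4.000e-02  1.005e+01] twist -0.01
```

View pics/w9.png

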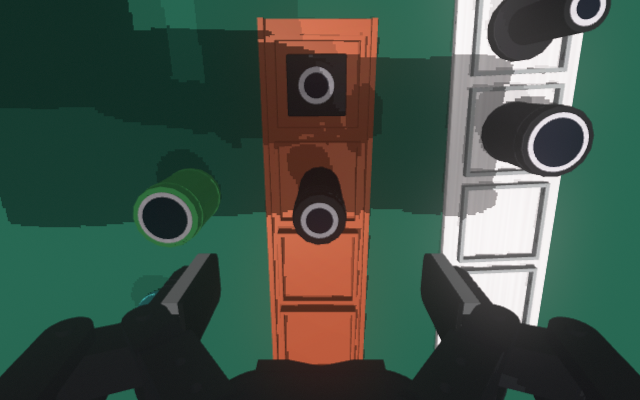

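Tall's lens at (319,220) matches the prediction (319,222). The green look-alike is near the left finger, so I'll descend with the fingers only part open.

Emit:
send_rows:
  gripper: [6,6,6,6,6,6,6,6]
  travel:
    - [0,0,0]
    - [0,0,0]
    - [0,0,2]
    - [0,0,4]
    - [0,0,6]
    - [0,0,8]
    - [0,0,9.5]
    - [0,0,10]
  twist: [0,0,0,0,0,0,0,0]

```text
time: 19.0
ee_pos: [0.4752, 0.0633, 0.0302]
tcp_rot: [[-0.026, 1.0, -0.001], [1.0, 0.026, -0.0], [-0.0, -0.001, -1.0]]
wrist_force: [0.0, 1.0, 0.6]
gripper_width: 0.707
```

Emit:
send_rows:
  gripper: [6,2.4,2.4,2.4,2.4,2.4,2.4]
  travel:
    - [0,0,0]
    - [0,0,0]
    - [0,0,0]
    - [0,0,0]
    - [0,0,0]
    - [0,0,0]
    - [0,0,0]
  twist: [0,0,0,0,0,0,0]

```text
time: 19.88
ee_pos: [0.4759, 0.0634, 0.0316]
tcp_rot: [[-0.026, 1.0, 0.001], [1.0, 0.026, 0.0], [0.0, 0.001, -1.0]]
wrist_force: [-1.1, -0.2, 6.9]
gripper_width: 0.364
```

Emit:
send_rows:
  gripper: [2.4,2.4,2.4,2.4,2.4,2.4,2.4]
  travel:
    - [0,0,-0.5]
    - [0,0,-2]
    - [0,0,-4]
    - [0,0,-6]
    - [0,0,-8.5]
    - [0,0,-11]
    - [0,0,-11]
  twist: [0,0,0,0,0,0,0]

```text
time: 20.75
ee_pos: [0.4762, 0.0634, 0.1431]
tcp_rot: [[-0.026, 1.0, 0.004], [1.0, 0.026, 0.0], [0.0, 0.004, -1.0]]
wrist_force: [0.3, -0.1, -0.5]
gripper_width: 0.359
```

Run:
```python
from h import *
c=cams.camera('wrist');save('w10.png',c['img'])
go(.6232,.0362,.14,94.2)
```

```text
travel [-3.1  14.68  0.19] twist -2.72
```

View pics/w10.png

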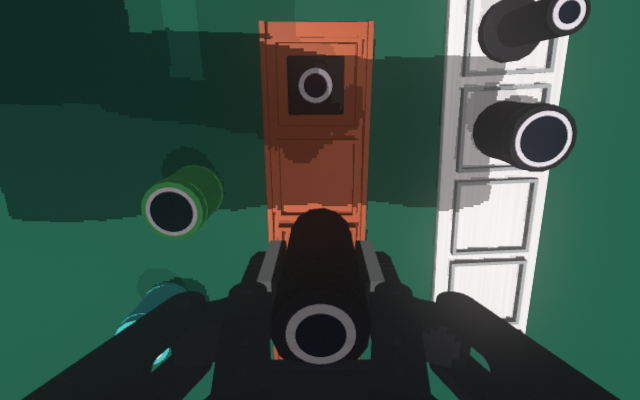

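Tall is held upright (lens at 320,334). I'll move to the second pocket from the right.

Emit:
send_rows:
  gripper: [2.4,2.4,2.4,2.4,2.4,2.4,2.4]
  travel:
    - [-1,3,0]
    - [-2,7,0]
    - [-3.1,11,0]
    - [-3.1,14,0]
    - [-3.1,14.7,0]
    - [-3.1,14.7,0]
    - [-3.1,14.7,0]
  twist: [-1,-2,-2.7,-2.7,-2.7,-2.7,-2.7]

```text
time: 21.68
ee_pos: [0.6224, 0.0363, 0.1408]
tcp_rot: [[-0.073, 0.997, -0.001], [0.997, 0.073, -0.0], [0.0, -0.001, -1.0]]
wrist_force: [-0.4, 0.4, -0.6]
gripper_width: 0.36
```

Run:
```python
from h import *
go(.6232,.0362,.0316,94.2)
```

```text
travel [-0.02  0.08 10.92] twist -0.01
```

Emit:
send_rows:
  gripper: [2.4,2.4,2.4,2.4,2.4,2.4,2.4,2.4]
  travel:
    - [0,0,2]
    - [0,0,4]
    - [0,0,6]
    - [0,0,8]
    - [0,0,9.3]
    - [0,0,10]
    - [0,0,10.6]
    - [0,0,10.6]
  twist: [0,0,0,0,0,0,0,0]

```text
time: 22.68
ee_pos: [0.6232, 0.0362, 0.0348]
tcp_rot: [[-0.073, 0.997, -0.0], [0.997, 0.073, 0.0], [0.0, -0.0, -1.0]]
wrist_force: [-0.2, 0.6, -1.1]
gripper_width: 0.358
```

Emit:
send_rows:
  gripper: [2.4,2.4]
  travel:
    - [0,0,0.1]
    - [0,0,0.1]
  twist: [0,0]

```text
time: 22.92
ee_pos: [0.6233, 0.0362, 0.0342]
tcp_rot: [[-0.073, 0.997, 0.001], [0.997, 0.073, 0.0], [-0.0, 0.001, -1.0]]
wrist_force: [-0.2, -0.3, -0.2]
gripper_width: 0.359
```

Emit:
send_rows:
  gripper: [2.4,2.4,2.4,2.4]
  travel:
    - [0,0,0.1]
    - [0,0,0.2]
    - [0,0,0.25]
    - [0,0,0.25]
  twist: [0,0,0,0]

```text
time: 23.42
ee_pos: [0.6232, 0.0362, 0.0317]
tcp_rot: [[-0.073, 0.997, 0.0], [0.997, 0.073, -0.0], [-0.0, 0.0, -1.0]]
wrist_force: [-2.7, 0.8, 4.2]
gripper_width: 0.355
```

Contact. I'll release and rise.

Emit:
send_rows:
  gripper: [4,5.5,7,7,7,7,7,7]
  travel:
    - [0,0,0]
    - [0,0,0]
    - [0,0,0]
    - [0,0,0]
    - [0,0,-0.5]
    - [0,0,-2]
    - [0,0,-5]
    - [0,0,-9]
  twist: [0,0,0,0,0,0,0,0]

```text
time: 24.42
ee_pos: [0.6229, 0.0362, 0.1229]
tcp_rot: [[-0.073, 0.997, -0.001], [0.997, 0.073, -0.0], [0.0, -0.001, -1.0]]
wrist_force: [-0.6, 1.0, 0.9]
gripper_width: 0.819
```

Emit:
send_rows:
  gripper: [8.5,8.5,8.5]
  travel:
    - [0,0,-1.5]
    - [0,0,-1.5]
    - [0,0,-1.5]
  twist: [0,0,0]

```text
time: 24.8
ee_pos: [0.6226, 0.0361, 0.135]
tcp_rot: [[-0.073, 0.997, -0.002], [0.997, 0.073, 0.0], [0.0, -0.002, -1.0]]
wrist_force: [-1.5, -0.2, 0.3]
gripper_width: 0.996
```

Run:
```python
from h import *
c=cams.camera('wrist');save('w11.png',c['img'])
go(.4713,.1393,.13,91.5)
```

```text
travel [ 11.39 -14.34   0.52] twist 2.68
```

View pics/w11.png

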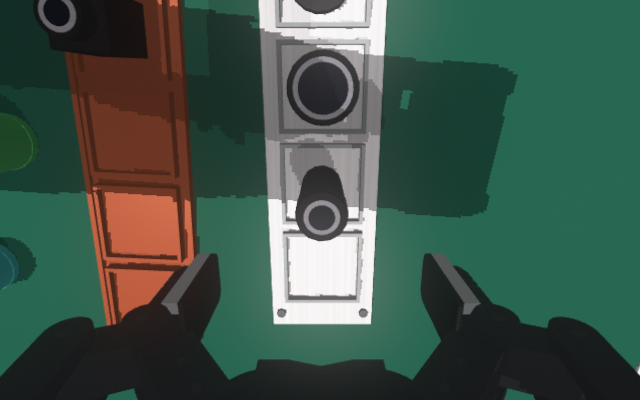

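Tall stands in the third pocket (lens 321,218). Last is the square.

Emit:
send_rows:
  gripper: [8.5,8.5,8.5,8.5,8.5,8.5,8.5]
  travel:
    - [1,-4,0]
    - [4,-8,0]
    - [7,-12,0]
    - [10,-14.3,0]
    - [11.4,-14.3,0]
    - [11.4,-14.3,0]
    - [11.4,-14.3,0]
  twist: [0,1,2,2.7,2.7,2.7,2.7]

```text
time: 25.72
ee_pos: [0.4728, 0.1388, 0.1359]
tcp_rot: [[-0.025, 1.0, -0.001], [1.0, 0.025, -0.0], [-0.0, -0.001, -1.0]]
wrist_force: [-0.5, -0.4, -0.2]
gripper_width: 0.998
```

Run:
```python
from h import *
c=cams.camera('wrist');save('w12.png',c['img']);print(proj(c,[.4713,.1393,.069]))
go(.4713,.1393,.018,91.5)
```

```text
[317.86929387 209.82975558]
travel [ 0.06 -0.14 11.8 ] twist -0.07
```

View pics/w12.png

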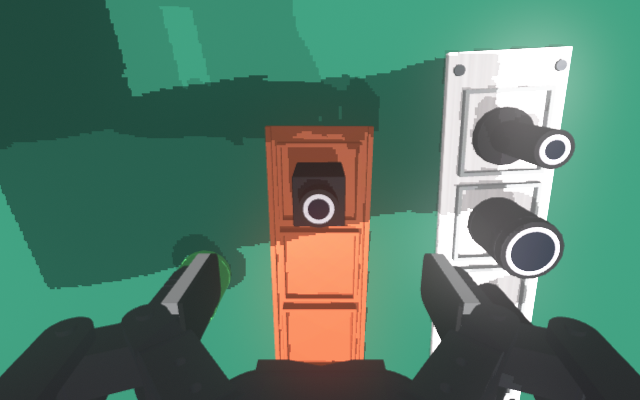

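The square's lens is at (319,208), predicted (318,210), and its edges are parallel to the jaws. I'll descend.

Emit:
send_rows:
  gripper: [7,7,7,7,7,7,7,7]
  travel:
    - [0,-0.1,1]
    - [0,-0.1,3]
    - [0,-0.1,5]
    - [0,-0.1,7]
    - [0,-0.1,9]
    - [0,-0.1,10.8]
    - [0,-0.1,11.7]
    - [0,-0.1,11.7]
  twist: [0,0,0,0,0,0,0,0]

```text
time: 26.78
ee_pos: [0.471, 0.1392, 0.0188]
tcp_rot: [[-0.025, 1.0, -0.001], [1.0, 0.025, -0.0], [-0.0, -0.001, -1.0]]
wrist_force: [-1.2, -0.4, -0.2]
gripper_width: 0.817
```

Emit:
send_rows:
  gripper: [2.8,2.8,2.8,2.8,2.8,2.8,2.8]
  travel:
    - [0,0,0]
    - [0,0,0]
    - [0,0,0]
    - [0,0,0]
    - [0,0,0]
    - [0,0,0]
    - [0,0,0]
  twist: [0,0,0,0,0,0,0]

```text
time: 27.65
ee_pos: [0.4717, 0.1395, 0.0201]
tcp_rot: [[-0.026, 1.0, 0.001], [1.0, 0.026, 0.0], [0.0, 0.001, -1.0]]
wrist_force: [-0.2, 0.5, 6.0]
gripper_width: 0.411
```

Emit:
send_rows:
  gripper: [2.8,2.8,2.8,2.8,2.8,2.8,2.8]
  travel:
    - [0,0,-0.5]
    - [0,0,-2]
    - [0,0,-4]
    - [0,0,-6]
    - [0,0,-8.5]
    - [0,0,-11]
    - [0,0,-11]
  twist: [0,0,0,0,0,0,0]

```text
time: 28.52
ee_pos: [0.472, 0.1396, 0.1315]
tcp_rot: [[-0.026, 1.0, 0.004], [1.0, 0.026, 0.001], [0.001, 0.004, -1.0]]
wrist_force: [-0.7, 0.7, -2.6]
gripper_width: 0.414
```

Run:
```python
from h import *
c=cams.camera('wrist');save('w13.png',c['img'])
go(.6285,-.0375,.13,94.2)
```

```text
travel [-18.09  15.25   0.03] twist -2.72
```

View pics/w13.png

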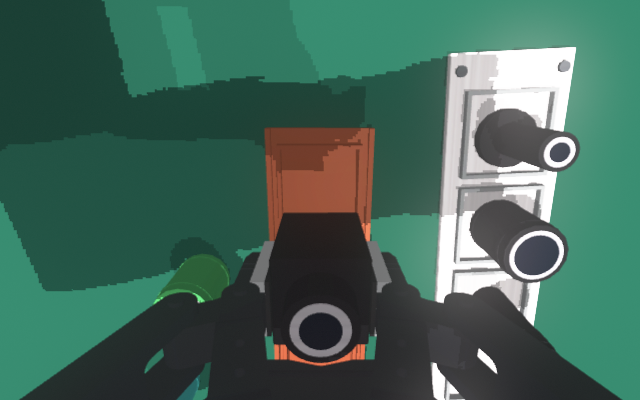

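The square is held squarely. I'll carry it along the tray side, then over to the rightmost pocket.

Emit:
send_rows:
  gripper: [2.8,2.8,2.8,2.8,2.8,2.8,2.8,2.8]
  travel:
    - [-3,0,0]
    - [-8,1,0]
    - [-12,3,0]
    - [-16,6,0]
    - [-18.1,10,0]
    - [-18.1,14,0]
    - [-18.1,15.2,0]
    - [-18.1,15.2,0]
  twist: [0,-1,-2.7,-2.7,-2.7,-2.7,-2.7,-2.7]

```text
time: 29.58
ee_pos: [0.6276, -0.0376, 0.1277]
tcp_rot: [[-0.073, 0.997, -0.002], [0.997, 0.073, 0.0], [0.0, -0.002, -1.0]]
wrist_force: [0.6, 0.7, -0.9]
gripper_width: 0.417
```

Run:
```python
from h import *
go(.6285,-.0375,.0205,94.2)
```

```text
travel [-1.000e-02  1.100e-01  1.072e+01] twist -0.02
```

Emit:
send_rows:
  gripper: [2.8,2.8,2.8,2.8,2.8,2.8,2.8,2.8]
  travel:
    - [0,0.1,2]
    - [0,0.1,4]
    - [0,0.1,6]
    - [0,0.1,8]
    - [0,0.1,9.3]
    - [0,0.1,10]
    - [0,0.1,10.5]
    - [0,0.1,10.5]
  twist: [0,0,0,0,0,0,0,0]

```text
time: 30.58
ee_pos: [0.629, -0.0375, 0.0244]
tcp_rot: [[-0.073, 0.997, 0.0], [0.997, 0.073, -0.0], [-0.0, 0.0, -1.0]]
wrist_force: [-0.4, 0.1, -1.5]
gripper_width: 0.411
```

Emit:
send_rows:
  gripper: [2.8,2.8]
  travel:
    - [0,0,0.1]
    - [0,0,0.1]
  twist: [0,0]

```text
time: 30.82
ee_pos: [0.629, -0.0376, 0.0237]
tcp_rot: [[-0.073, 0.997, 0.001], [0.997, 0.073, -0.0], [-0.0, 0.001, -1.0]]
wrist_force: [-0.1, -0.0, -1.9]
gripper_width: 0.415
```

Emit:
send_rows:
  gripper: [2.8,2.8,2.8,2.8,2.8]
  travel:
    - [0,0,0.1]
    - [0,0,0.2]
    - [0,0,0.3]
    - [0,0,0.35]
    - [0,0,0.35]
  twist: [0,0,0,0,0]

```text
time: 31.45
ee_pos: [0.6289, -0.0375, 0.0202]
tcp_rot: [[-0.073, 0.997, 0.0], [0.997, 0.073, -0.0], [-0.0, 0.0, -1.0]]
wrist_force: [-2.8, 0.8, 3.7]
gripper_width: 0.413
```

Contact. I'll release, rise and back off toward the robot so the cameras can see.

Emit:
send_rows:
  gripper: [4,5.5,7,8,8,8,8,8]
  travel:
    - [0,0,0]
    - [0,0,0]
    - [0,0,0]
    - [0,0,0]
    - [0,0,-0.5]
    - [0,0,-2]
    - [0,0,-5]
    - [0,0,-9]
  twist: [0,0,0,0,0,0,0,0]

```text
time: 32.45
ee_pos: [0.6286, -0.0375, 0.1113]
tcp_rot: [[-0.073, 0.997, -0.001], [0.997, 0.073, 0.0], [0.0, -0.001, -1.0]]
wrist_force: [-0.1, -0.8, 1.0]
gripper_width: 0.937
```

Emit:
send_rows:
  gripper: [8,8,8,8,8,8,8,8]
  travel:
    - [0,0,-4]
    - [0,0,-8]
    - [-4,-1,-10]
    - [-9,-2,-10]
    - [-14,-4,-10]
    - [-19,-7,-10]
    - [-24,-10,-10]
    - [-24,-10,-10]
  twist: [0,0,0,0,0,0,0,0]

```text
time: 33.45
ee_pos: [0.5448, -0.2874, 0.2111]
tcp_rot: [[-0.068, 0.998, 0.001], [0.998, 0.068, -0.001], [-0.001, 0.001, -1.0]]
wrist_force: [0.6, 1.0, -0.4]
gripper_width: 0.936
```

Run:
```python
from h import *
c=cams.camera('top');np.savez('t14.npz',**c);im=np.ascontiguousarray(c['img'][100:240,190:390]);save('t14.png',cv2.resize(im,None,fx=4,fy=4,interpolation=cv2.INTER_CUBIC))
e=np.array([-.0734,.9973])
for y,z in[(.111,.073),(.037,.063),(-.037,.083),(-.111,.069)]:
  P=np.array([.6188,.0717])+y*e; q=proj(c,[*P,z]); print(((q-[190,100])*4+1.5).round(1))
c=cams.camera('side');save('s14.png',c['img'])
```

```text
[178.2 134.3]
[334.2 147.8]
[485.3 137.7]
[640.1 154.4]
```

View pics/t14.png

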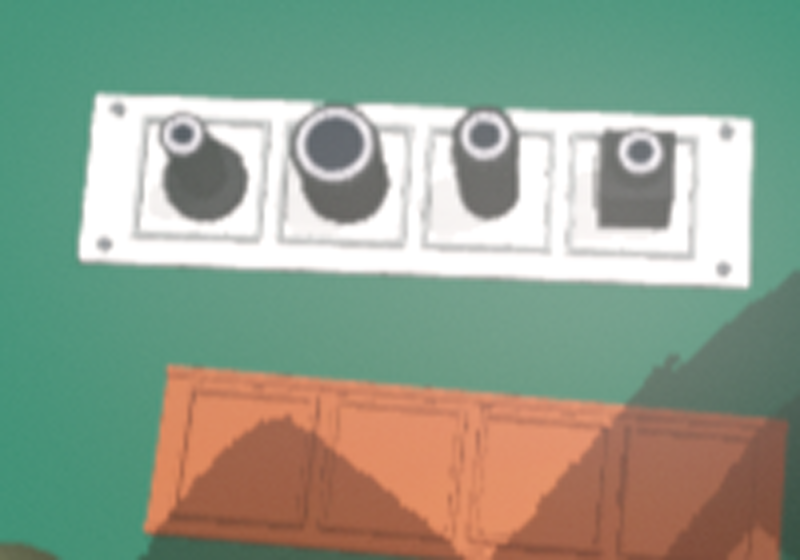

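View pics/s14.png

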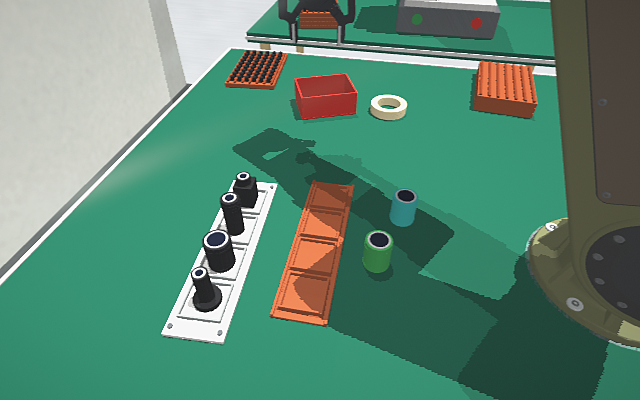

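All four lens rings, at (183,134), (336,143), (484,134) and (640,151) in the crop, lie within 5 enlarged pixels (about 2-3 mm) of the pocket-centre predictions. All stand upright and clear of the robot.

```bash
python3 -c "
from workcell import bot
print(bot.close_job())"
```

```text
the job is handed in; nothing more can be done
None
```

All four housings are in the rack in reverse order, and I handed the job in at about 33.5 s of the 112 s allowed. `close_job()` reports no verdict.

| Housing | Tray position | Rack pocket |
|---|---|---|
| Square | leftmost | rightmost |
| Tall | second from left | second from right |
| Stout | third from left | second from left |
| Flanged | rightmost | leftmost |

- **Position:** In the last top view, each lens sat within about 2–3 mm of its pocket's centre, against a tolerance of 15 mm.
- **Upright:** The last top and side views showed all four upright in their pockets, with the look-alikes untouched and the arm clear.
- **Set-down:** Flanged, tall and square gave about 4–5 N of floor contact before I released them. I released the stout within about 0.2 mm of the height at which it was gripped, without reading a clear contact force.
- **Disagreement:** The wrist view of the first placed housing put the rack about 2–3 mm from my first measurement, so I shifted the other three targets by 1.5–2 mm. The flanged housing stayed where it was, within tolerance.

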